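# Clamp the practice eye and hold a condensing lens over it

## Task

First tighten the black bar knob on the practice-eye slide by turning it clockwise, as seen from above, until the carriage is firmly clamped. Then pick up the larger of the two condensing lenses that lie flat on the table, carry it over the tub and the carton without knocking them or the other lens, and hold it level and centred over the practice eye with its underside about 8 mm above the eye and nothing touching the slide. Finish like that, with the gripper still holding the lens in place; do not put it down.

Things in the scene. Friction and masses are not known exactly. Their poses are not given: they have to be found in the camera images.
- rig: practice-eye slide, fixed: grey base 130 (x) x 130 (y) x 12 mm, end bars 28 mm high at both y ends. Origin: centre of its underside. Its aluminium carriage, 134 x 50 mm, top at 28 mm, slides along the base's y, 25 mm either way, while loose (5 N moves it; clamped, over 15 N). Practice eye at the carriage's +x end (away from the robot), clamp knob at its -x end, 85 mm apart
- eye_top (a point): topmost point of the practice eye, a white ball of 27 mm diameter with a dark pupil and clear cornea, in a black round cup of 34 mm diameter on the carriage; this point is 87 mm above the table; its x and y axes are those of the slide's base
- clamp_knob_grip (a point): point on the knob's vertical axis, 65 mm above the table, at the height to grip. The grip is a black upright bar, 36 mm long, 14 mm thick, 38 to 72 mm above the table, on a 38 mm disc over a 49 mm steel base disc (top at 34 mm). This point's x axis lies along the bar and turns with the knob
- clamp_knob (a joint): angle of the clamp knob: 0 loose, grows clockwise as seen from above, end stop at 1.6 rad; at 0 the bar lies along the slide's x axis. Tight from 1.2 rad on: the screw then presses a pad on the strip and locks the carriage. It takes up to 0.1 N m to turn and stays where it is left
- large_lens: larger condensing lens: clear lens in a black ribbed ring, outer diameter 53 mm, 21 mm high, lying flat, 28 g. Origin: centre of its underside; z up. Grip it across the ring, from above. Right of the lenses, near the robot, stands the tall chin-rest frame (at about x 0.36, y -0.36 m): draw the arm in before swinging past it
- small_lens: smaller condensing lens, not to be disturbed: blue ring with black ribs, outer diameter 45 mm, 19 mm high, lying flat. Origin: centre of its underside
- bud_tub: open clear beaker of cotton buds, 61 mm diameter, 81 mm high with the buds, standing between the lenses and the slide. Origin: centre of its underside. Leave it alone
- strips_box: small white and orange carton, 26 (x) x 62 (y) x 78 mm high, standing between the lenses and the slide. Origin: centre of its underside. Leave it alone
Not all that is in view belongs to the job. What is shaped like the large_lens but pink or red is not meant.

How it is judged:
On the way, in this order (a step that is already met when the one before it is completed fails the run):
1. the clamp knob is turned clockwise to tight (value of joint clamp_knob above 1.2 rad), for 0.2 s.
2. the larger lens is lifted in the fingers (height (world z) of large_lens above 0.05 m and contact force between the fingers and large_lens above 0.5 N), for 0.2 s.
At the end, for the whole second after the job is handed in: the knob stays tight (over 1.2 rad); the larger lens is held still, level within 0.12 rad, centred within 6 mm over the eye, its underside 3 to 14 mm above it; nothing touches the slide; tub, carton and smaller lens are within 20 mm of where they stood (value of joint clamp_knob above 1.2 rad and horizontal distance between large_lens and eye_top below 0.006 m and z of large_lens in the frame of eye_top between 0.003 and 0.014 m and angle between large_lens's own z axis and vertical below 0.12 rad and linear speed of large_lens below 0.02 m/s and contact force between the fingers and large_lens above 0.5 N and contact force between each of large_lens, the arm, the fingers and rig below 0.05 N and distance of each of small_lens, bud_tub, strips_box from where it was at the start of the episode below 0.02 m and angle between each of bud_tub, strips_box's own z axis and vertical below 0.2 rad); the arm keeps its last pose, push and grip.
It fails at once if the lens knocks against the slide or the practice eye (contact force between large_lens and rig above 0.5 N).
It fails at once if the tub, the carton or the smaller lens is knocked away (distance of any of small_lens, bud_tub, strips_box from where it was at the start of the episode above 0.03 m or angle between any of bud_tub, strips_box's own z axis and vertical above 0.4 rad).
It also fails if it takes over 72 s, if anything falls off the work surface, if the arm or the gripper's body presses on something with over 40 N, if the wrist force passes 120 N, or if a joint passes its speed limit or range.

## Robot

A 6-joint arm with a two-finger parallel gripper is mounted at the origin on a cart in front of the work surface, level with it; the furniture and walls round the work are solid. World frame = base frame: x ahead of the robot, y to its left, z up, the work surface at z = 0. Lengths are in m, angles in rad, forces in N, time in s.
With the tool pointing down it reaches from about 0.25 to 0.775 m from the base axis. Payload 8.9 kg.
Tool frame: the origin (TCP) lies between the finger pads; the fingertips stand 25 mm ahead of it and the grasp point (between the pads) lies 6 mm ahead of it (env.tcp_to_tips is the distance from the TCP to the fingertips, in m); z points along the fingers, y is the line along which they close (so a half turn about z gives the same grasp; the last joint's range is limited). The gripper opens to 85 mm and grips with 20 to 120 N. Pads are 22 mm wide; open, the fingers measure 114 mm over their backs; the gripper's body (76 mm by 85 mm) begins 54 mm behind the grasp point. The pads swing forward as they close: fully open they stand 13 mm farther back than shut.
Start: joints at [-1.267, 0.291, -0.153, 1.127, 0, 1.431], TCP at [0.225, -0.474, 0.256] pointing down, gripper open.
Joint ranges: [-2.52, 2.52], [-0.91, 1.74], [-1.3, 1.37], [-1.96, 2.02], [-1.52, 1.47], [-3.14, 3.14]. Speed limits (rad/s): [2.22, 2.22, 2.79, 3.14, 3.14, 3.14].

## Interface

Orientations are given as a unit quaternion [x, y, z, w].
In Python, from station import env, eyes, hand_in gives the robot as it stands.
- The arm moves only by the shell command python3 -m handwheel 'ROWS' [OPENING] [FORCE]. ROWS is JSON, a list of rows, each a list of 4 numbers: the shift along the world's x, y, z in units of 120 mm (1.0 is 120 mm), then the turn about the world's z in units of pi rad (1.0 is pi rad). A call has 1 to 5 rows; each row shifts and turns the commanded pose from where the row before left it; what a row does not reach is not made up. A row lasts 1/8 s, in which the tool goes at most 62.5 mm and 10.7 degrees, less where a joint would pass 70% of its speed; a pose out of reach is approached as far as the arm can. A call with a number of a shift or a turn outside -1 to 1 is refused whole. A call with a gripper value outside its range is refused whole. OPENING is the opening, from -1 (shut) to 1 (fully open), set as the call begins (- or left out, the last holds). The fingers move at their own pace and stop on an object; FORCE is the grip in N (left out, the last holds). Time passes only in rows, so rows that do not move let the fingers close. It gives the time, the measured TCP pose, the force, the opening and the grip force at its end, in the units of the state.
- env.get_obs(): the state, without advancing time (a new reading comes with each control period).
- eyes.grab_frame(name): name is "scene" or "top"; returns a dict with "image" (400x640x3 uint8, red, green, blue), "z_map" (400x640 float32, m along the optical axis (not along the pixel's ray), 0 where there is no reading), "K" (3x3 intrinsics, pixels), "world_from_camera" (4x4, takes a point from camera to world coordinates). Camera axes: x right, y down, z forward; pixel columns grow to the right and rows downward; lengths in m; the calibration is good to about 2 mm. A picture is of the moment at which its call begins.
- hand_in(): hands the job in; it is judged then, once.
Trained networks look in a picture, given as the dict that the camera call returned (one of the last four; its "shot" number tells which), for a name from the list of things; names that differ only in an ending like _2 or _b are one class to them, and where a whole thing is asked for, a point or a joint stands for the part that bears it (a point fixed in the world has none). Each returns a list of dicts, best first, with "conf" (0 to 1); they miss things now and then, are a little off and sometimes report something else, mostly with a low value. They report only what shows in the picture. A call takes as long as a camera call. They do not tell look-alikes from the thing itself.
- eyes.outline_of(picture, name): "region" (400x640 bool, what is visible of it) and "pixel" ([column, row] in pixels, amid what is visible of it).
- eyes.mark_of(picture, name): "pixel" ([column, row] in pixels: a listed point, or the origin of a listed thing).
The state is a dict: "time_s": time; "joints": joint angles; "qvel": joint speeds; "joint_torque": joint torques, N m; "tool_pos": TCP position; "orientation": TCP orientation; "wrist_force": force on the tool from outside, world axes, zero at the start; "wrist_torque": the same for the moment, N m; "width": opening from 0.0 (shut) to 1.0 (fully open); "finger_force": force on a finger pad.
Only numpy, scipy, OpenCV 4.12 (cv2) and the standard library are available. Lean on these libraries where they do the work, as an engineer would, in place of code of your own. Each camera call takes 0.05 s, during which the arm holds its last target. There are 200 camera calls.

## Working session

There is one attempt and no reset: what is moved stays moved. The work goes in short steps, Python scripts to look and compute and a shell command to move; the robot and the scene stay as the last step left them, time stands still between calls to the robot, and variables do not carry over. Pictures are saved under pics/ and viewed, at most 10 in all, crops included, and the job is handed in when it is done.

```bash
mkdir -p pics; ls; cat > h.py <<'E'
import numpy as np, cv2
from station import env, eyes
def pt(p,px,z=None,r=2):
    """world point of pixel: by depth, or by intersecting plane z"""
    u,v=px; K=p["K"]; T=p["world_from_camera"]
    ray=np.linalg.inv(K)@[u,v,1]
    if z is None:
        w=p["z_map"][int(v)-r:int(v)+r+1,int(u)-r:int(u)+r+1]; w=w[w>0]
        d=np.median(w)
    else: d=(z-T[2,3])/(T[:3,:3]@ray)[2]
    return T[:3,:3]@(ray*d)+T[:3,3]
def cloud(p,m):
    v,u=np.nonzero(m&(p["z_map"]>0)); d=p["z_map"][v,u]
    c=np.linalg.inv(p["K"])@np.stack([u*d,v*d,d]); T=p["world_from_camera"]
    return (T[:3,:3]@c).T+T[:3,3]
def save(p,n,box=None,s=1):
    im=p["image"][:,:,::-1]
    if box: im=im[box[1]:box[3],box[0]:box[2]]
    cv2.imwrite("pics/"+n,cv2.resize(im,None,fx=s,fy=s,interpolation=cv2.INTER_CUBIC))
E
python3 - <<'E'
from h import *
np.set_printoptions(precision=4,suppress=True)
print(env.get_obs(), env.tcp_to_tips)
Z=dict(rig=0,eye_top=.087,clamp_knob_grip=.065,large_lens=0,small_lens=0,bud_tub=0,strips_box=0)
for cam in("scene","top"):
    p=eyes.grab_frame(cam); save(p,cam+"0.png")
    print(cam,p["world_from_camera"][:3,3])
    for n,z in Z.items():
        for d in eyes.mark_of(p,n)[:3]: print(n,"mark",round(d["conf"],2),np.round(d["pixel"]),pt(p,d["pixel"],z))
        for d in eyes.outline_of(p,n)[:3]:
            c=cloud(p,d["region"]); print("   out",round(d["conf"],2),np.round(d["pixel"]),d["region"].sum(),np.median(c,0) if len(c) else 0)
E
```

```text
pics
{'time_s': 0.0, 'joints': array([-1.2673,  0.2913, -0.1541,  1.1267,  0.    ,  1.4315]), 'qvel': array([-0.0028,  0.0004,  0.0006, -0.0003, -0.0002, -0.0011]), 'joint_torque': array([  0.0001, -53.7144,  33.1366,   0.0161,  -0.0003,   0.    ]), 'tool_pos': array([ 0.2248, -0.474 ,  0.2557]), 'orientation': array([ 0.9756,  0.2196, -0.    , -0.0006]), 'wrist_force': array([ 0.3211,  0.255 , -0.2872]), 'wrist_torque': array([-0.0434,  0.0308,  0.016 ]), 'finger_force': 0.0, 'width': 0.9924832075049748} 0.025
scene [0.1759 0.7609 0.8271]
rig mark 0.74 [328. 164.] [ 0.6538 -0.0788  0.    ]
   out 0.83 [326. 159.] 2028 [ 0.6508 -0.0459  0.0264]
eye_top mark 0.72 [306. 139.] [ 0.7021 -0.0445  0.087 ]
   out 0.78 [320. 160.] 937 [ 0.6546 -0.044   0.0343]
clamp_knob_grip mark 0.52 [336. 156.] [ 0.6141 -0.0486  0.065 ]
   out 0.46 [333. 160.] 201 [ 0.6124 -0.042   0.0564]
large_lens mark 0.94 [302. 269.] [0.5283 0.2563 0.    ]
large_lens mark 0.79 [383. 232.] [0.4208 0.0722 0.    ]
large_lens mark 0.68 [338. 304.] [ 0.4183  0.2947 -0.    ]
   out 0.97 [337. 302.] 557 [0.4194 0.3016 0.018
[... 856 characters left out ...]
_lens mark 0.88 [247. 275.] [0.4186 0.2997 0.    ]
large_lens mark 0.82 [262. 229.] [0.5223 0.2595 0.    ]
large_lens mark 0.76 [344. 263.] [0.4271 0.0739 0.    ]
   out 0.95 [342. 260.] 435 [0.4253 0.0785 0.0186]
   out 0.92 [246. 274.] 465 [0.4244 0.2963 0.0187]
   out 0.65 [259. 228.] 444 [0.5264 0.2631 0.0185]
small_lens mark 0.75 [402. 255.] [ 0.4341 -0.0614 -0.    ]
   out 0.88 [402. 254.] 314 [ 0.4355 -0.0553  0.0175]
bud_tub mark 0.97 [345. 225.] [0.5163 0.0636 0.    ]
   out 0.85 [346. 219.] 645 [0.5178 0.0676 0.0329]
strips_box mark 0.95 [393. 224.] [ 0.5081 -0.0495  0.    ]
   out 0.85 [395. 222.] 539 [ 0.5033 -0.0497  0.0783]
   out 0.68 [391. 162.] 1140 [ 0.6569 -0.0494  0.0342]
```

View pics/scene0.png

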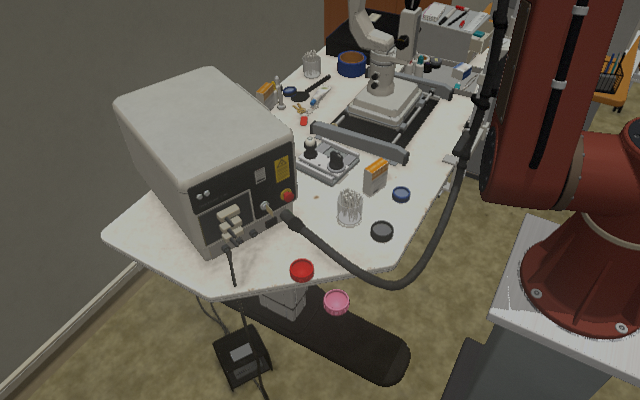

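```bash
python3 - <<'E'
import cv2
im=cv2.imread("pics/top0.png"); cv2.imwrite("pics/top0c.png",cv2.resize(im[110:300,220:450],None,fx=3.1,fy=3.1,interpolation=cv2.INTER_CUBIC))
E
```

```text
(no output)
```

View pics/top0c.png

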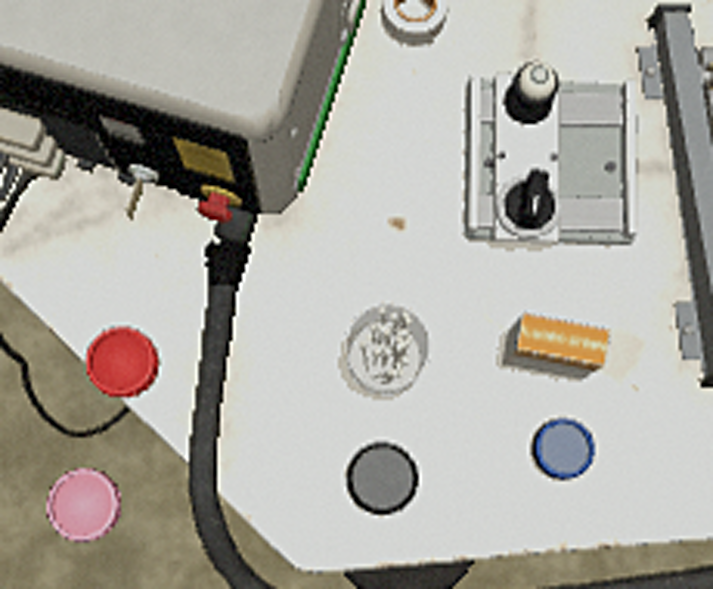

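The scene shows the look-alikes: pink (338,304), red (302,269), black (383,232) and blue small (403,197). In the top image they are at (247,275), (262,229), (344,263) and (402,255). The black ring at top (344,263) matches the larger lens, and the crop confirms it. The knob bar at (392,175) lies roughly along the slide's x axis.

```bash
cat > meas.py <<'E'
from h import *
np.set_printoptions(precision=4,suppress=True)
for cam in("scene","top"):
    p=eyes.grab_frame(cam)
    C=cloud(p,np.ones((400,640),bool)); print(cam)
    def box(x0,x1,y0,y1,z0,z1): 
        a=C; return a[(a[:,0]>x0)&(a[:,0]<x1)&(a[:,1]>y0)&(a[:,1]<y1)&(a[:,2]>z0)&(a[:,2]<z1)]
    k=box(.57,.65,-.09,0,.068,.08); print("knob",len(k),k.mean(0) if len(k) else 0)
    if len(k)>5:
        r=cv2.minAreaRect((k[:,:2]*1000).astype(np.float32)); print(r, np.degrees(.5*np.arctan2(2*np.cov(k.T)[0,1],np.cov(k.T)[0,0]-np.cov(k.T)[1,1])))
    e=box(.66,.74,-.1,0,.066,.1)
    if len(e)>8:
        A=np.c_[2*e,np.ones(len(e))]; s=np.linalg.lstsq(A,(e**2).sum(1),rcond=None)[0]
        print("eye",len(e),"sphere",s[:3],np.sqrt(s[3]+s[:3]@s[:3]),"mean",e.mean(0),"top",e[e[:,2].argmax()])
    for nm,b in dict(lens=(.38,.47,.02,.12,.008,.03),small=(.39,.48,-.1,-.01,.008,.03),tub=(.46,.57,.02,.12,.03,.1),box=(.46,.55,-.1,0.0,.07,.09),rig=(.56,.75,-.17,.02,.02,.032),base=(.56,.75,-.17,.02,.006,.016)).items():
        q=box(*b)
        if len(q)>5:
            r=cv2.minAreaRect((q[:,:2]*1000).astype(np.float32)); print(nm,len(q),np.round(r[0],1),np.round(r[1],1),round(r[2],1),"z",q[:,2].max(), "circ",np.round(cv2.minEnclosingCircle((q[:,:2]*1000).astype(np.float32))[0],1))
    if cam=="top":
        # obstacle height map 5cm cells
        print("height map cm; rows x .2...8, cols y .35..-.5")
        for x in np.arange(.15,.85,.05):
            print("%.2f"%x,["%3d"%(100*q[:,2].max()) if len(q:=box(x,x+.05,y,y+.05,-2,2)) else "  ." for y in np.arange(.3,-.55,-.05)])
E
python3 meas.py
```

```text
scene
knob 63 [ 0.6133 -0.0462  0.0715]
((614.0269775390625, -46.75056457519531), (15.368973731994629, 38.49939727783203), 71.47611236572266) -17.26219571504464
eye 108 sphere [ 0.6972 -0.0574  0.0718] 0.01382207365581698 mean [ 0.6945 -0.0525  0.076 ] top [ 0.6974 -0.0542  0.09  ]
lens 385 [422.3  80.4] [51.4 52.8] 50.0 z 0.02620584217625943 circ [423.8  80.3]
small 228 [433. -55.] [42.4 44.8] 55.7 z 0.02298912770901107 circ [432. -55.]
tub 607 [512.3  70.5] [58.9 61.9] 34.0 z 0.08438987413788346 circ [512.9  69.9]
box 235 [504.1 -52.1] [64.9 28.3] 73.4 z 0.08209392222224143 circ [504.5 -52. ]
rig 814 [668.1 -93.9] [172.3 174. ] 82.3 z 0.03199608646409535 circ [658.8 -98. ]
base 392 [658.4 -85.4] [150.7 169. ] 0.1 z 0.015975434848370385 circ [658.  -92.7]
top
knob 98 [ 0.6156 -0.0483  0.0729]
((616.0172119140625, -48.67104721069336), (14.007296562194824, 35.31839370727539), 74.48369598388672) -16.631949328124403
eye 165 sphere [ 0.7013 -0.0589  0.0714] 0.015271496376619344 mean [ 0.6971 -0.0567  0.0777] top [ 0.7004 -0.059   0.0899]
lens 430 [425.9  78. ] [49.8 51.5] 85.0 z 0.025276
[... 1535 characters left out ...]
  0', '  7', '  5', '  3', '  4', '  1', '  8', ' 40', ' 37', ' 27', '  6']
0.60 [' 16', ' 16', ' 26', ' 26', ' 26', '  0', '  0', '  7', '  7', '  3', '  4', '  1', '  9', ' 24', ' 25', ' 20', '  0']
0.65 [' 26', ' 26', ' 26', ' 26', ' 26', ' 26', '  0', '  8', '  8', '  3', '  4', '  1', '  9', ' 47', ' 28', '  .', '  .']
0.70 [' 26', ' 27', ' 27', ' 27', ' 27', ' 26', '  0', '  8', '  8', '  3', '  4', '  3', '  6', ' 47', ' 40', '  1', '  0']
0.75 [' 26', ' 27', ' 27', ' 27', ' 27', ' 26', ' 14', '  2', '  0', '  0', '  4', '  0', '  0', ' 40', '  0', '  0', '  0']
0.80 [' 26', ' 27', ' 27', ' 27', ' 27', ' 27', ' 26', '  2', '  0', '  0', '  0', '  1', '  2', '  3', '  2', '  0', '  0']
```

View pics/top0.png

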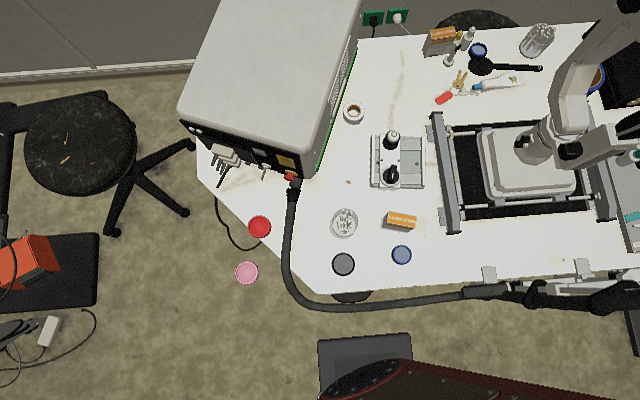

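```bash
python3 - <<'E'
from h import *
np.set_printoptions(precision=2,suppress=True)
p=eyes.grab_frame("scene")
for px in [(310,228),(340,257),(370,277),(400,286),(425,275),(445,235),(455,195),(462,155),(465,140),(480,100),(487,60),(500,20)]: print(px,pt(p,px))
p=eyes.grab_frame("top")
for px in [(290,200),(287,230),(287,260),(292,285),(298,296)]: print(px,pt(p,px))
E
```

```text
(310, 228) [0.58 0.15 0.  ]
(340, 257) [0.46 0.21 0.03]
(370, 277) [0.39 0.21 0.01]
(400, 286) [ 0.33  0.17 -0.03]
(425, 275) [ 0.4  -0.42 -0.74]
(445, 235) [ 0.4  -0.66 -0.74]
(455, 195) [ 0.32 -0.17 -0.03]
(462, 155) [ 0.34 -0.21  0.07]
(465, 140) [ 0.34 -0.19  0.12]
(480, 100) [ 0.33 -0.23  0.22]
(487, 60) [ 0.34 -0.25  0.31]
(500, 20) [ 0.33 -0.21  0.42]
(290, 200) [0.58 0.19 0.05]
(287, 230) [0.51 0.2  0.04]
(287, 260) [0.44 0.2  0.03]
(292, 285) [0.39 0.2  0.01]
(298, 296) [ 0.36  0.19 -0.01]
```

The top view shows the chin-rest frame at right (430–640, 110–300) and the hose along the table's near edge, low down. I'll draw in first.

```bash
python3 -m handwheel '[[-0.19,0.4,0,0],[-0.19,0.4,0,0],[-0.19,0.4,0,0],[-0.19,0.4,0,0.05],[-0.19,0.4,0,0.05]]' -0.1 40; python3 -m handwheel '[[0.3,0.2,0,0.05],[0.3,0.21,0,0.05],[0.22,0.26,0,0.05],[0.2,0.3,0,0.05],[0.14,0.32,0,0.05]]'; python3 -m handwheel '[[0.1,0.34,0,0.05],[0,0.33,0,0.05],[0,0,0,0.05],[0,0,0,0.05],[0,0,0,0]]'
```

```text
time_s: 2.33
tool_pos: [0.1104, -0.2328, 0.2562]
orientation: [0.928, 0.372, -0.0, 0.0]
wrist_force: [-0.4, 0.2, 1.3]
width: 0.452
finger_force: 0.0
time_s: 2.95
tool_pos: [0.251, -0.0785, 0.2566]
orientation: [0.715, 0.699, 0.0, 0.001]
wrist_force: [1.3, -0.2, -1.3]
width: 0.448
finger_force: 0.0
time_s: 3.58
tool_pos: [0.2622, 0.001, 0.2564]
orientation: [0.467, 0.884, 0.0, 0.0]
wrist_force: [-0.4, -0.4, -0.1]
width: 0.452
finger_force: 0.0
```

```bash
python3 -m handwheel '[[0.367,-0.05,0,0.043],[0.367,-0.05,0,0.043],[0.367,-0.05,0,0.043],[0.367,-0.05,0,0.043],[0.367,-0.05,0,0.043]]'; python3 -m handwheel '[[0.367,-0.05,0,0],[0.367,-0.05,0,0],[0.367,-0.054,0,0],[0,0,0,0],[0,0,0,0]]'; python3 meas.py | head -5
```

```text
time_s: 4.2
tool_pos: [0.4838, -0.0297, 0.2561]
orientation: [0.147, 0.989, -0.0, -0.0]
wrist_force: [-0.1, -0.9, 0.5]
width: 0.448
finger_force: 0.0
time_s: 4.82
tool_pos: [0.6139, -0.0478, 0.2558]
orientation: [0.149, 0.989, 0.0, -0.001]
wrist_force: [0.1, 0.2, -0.5]
width: 0.449
finger_force: 0.0
scene
knob 61 [ 0.6131 -0.046   0.0719]
((613.1109008789062, -47.49213790893555), (15.540853500366211, 37.49017333984375), 72.88284301757812) -16.836378109130973
eye 103 sphere [ 0.6975 -0.0575  0.0722] 0.013622246666284657 mean [ 0.6942 -0.0529  0.0762] top [ 0.696  -0.0568  0.0888]
lens 382 [421.7  81.1] [51.4 51.4] 53.4 z 0.025836818700548103 circ [422.6  80.6]
```

```bash
python3 -m handwheel '[[0,0,-0.4,0],[0,0,-0.4,0],[0,0,-0.4,0],[0,0,-0.17,0],[0,0,-0.16,0]]'; python3 -m handwheel '[[0,0,0,0],[0,0,0,0],[0,0,0,0],[0,0,0,0],[0,0,0,0]]' -1 40
```

```text
time_s: 5.55
tool_pos: [0.6136, -0.0475, 0.0724]
orientation: [0.148, 0.989, 0.0, -0.0]
wrist_force: [0.5, 0.1, 0.1]
width: 0.447
finger_force: 0.0
time_s: 6.18
tool_pos: [0.6138, -0.0476, 0.0732]
orientation: [0.147, 0.989, -0.0, -0.0]
wrist_force: [-6.3, -0.1, 1.0]
width: 0.152
finger_force: 43.2
```

```bash
python3 - <<'E'
from h import *
p=eyes.grab_frame("scene"); save(p,"grip1.png",(270,100,400,210),5)
E
```

```text
(no output)
```

View pics/grip1.png

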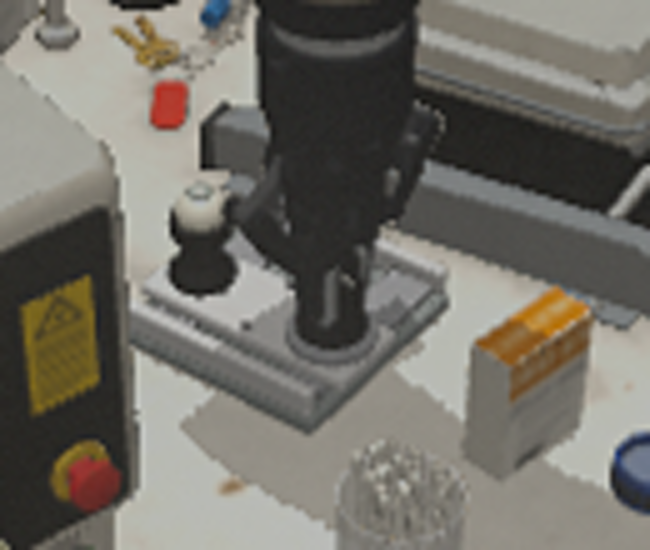

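```bash
python3 -m handwheel '[[0,0,0,-0.04],[0,0,0,-0.04],[0,0,0,-0.04],[0,0,0,-0.04],[0,0,0,-0.04]]'; python3 -m handwheel '[[0,0,0,-0.04],[0,0,0,-0.04],[0,0,0,-0.04],[0,0,0,-0.04],[0,0,0,-0.04]]';  python3 -m handwheel '[[0,0,0,-0.015],[0,0,0,0],[0,0,0,0],[0,0,0,0]]'; python3 -c "
from station import env;o=env.get_obs();print(o['wrist_torque'],o['joints'])"
```

```text
time_s: 6.85
tool_pos: [0.6142, -0.0472, 0.0732]
orientation: [0.447, 0.894, 0.0, -0.0]
wrist_force: [-3.3, 3.0, 0.9]
width: 0.153
finger_force: 43.3
time_s: 7.48
tool_pos: [0.6147, -0.047, 0.0733]
orientation: [0.702, 0.712, 0.001, -0.0]
wrist_force: [-2.6, 2.8, -0.6]
width: 0.158
finger_force: 43.1
time_s: 7.98
tool_pos: [0.6148, -0.047, 0.0733]
orientation: [0.716, 0.698, 0.001, -0.0]
wrist_force: [-1.8, 3.8, 2.5]
width: 0.156
finger_force: 43.3
[ 1.03564363  0.59156884 -0.08292543] [-1.95469013e-01  6.10797900e-01 -1.54323793e-01  8.05058685e-01
  1.17586998e-03  1.40207447e+00]
```

```bash
python3 -m handwheel '[[0,0,0,0],[0,0,0,0],[0,0,0,0],[0,0,0,0]]' -0.2; python3 -m handwheel '[[0,0,0.15,0],[0,0,0.3,0],[0,0,0.4,0],[0,0,0.4,0],[0,0,0.3,0]]'; python3 -m handwheel '[[-0.4,0,0,0],[-0.4,0,0,0],[-0.4,0,0,0],[-0.3,0,0,0],[0,0,0,0]]' ; python3 meas.py | grep -v "'"
```

```text
time_s: 8.48
tool_pos: [0.6147, -0.0478, 0.0728]
orientation: [0.717, 0.697, 0.0, 0.0]
wrist_force: [0.2, -0.3, -0.1]
width: 0.4
finger_force: 0.0
time_s: 9.1
tool_pos: [0.6148, -0.0478, 0.2611]
orientation: [0.717, 0.697, 0.001, 0.001]
wrist_force: [0.0, -0.0, -0.4]
width: 0.399
finger_force: 0.0
time_s: 9.72
tool_pos: [0.4326, -0.0475, 0.2591]
orientation: [0.717, 0.697, -0.0, 0.0]
wrist_force: [1.1, -0.1, -0.2]
width: 0.4
finger_force: 0.0
scene
knob 59 [ 0.6127 -0.0467  0.0718]
((612.2664184570312, -48.44149398803711), (15.96948528289795, 36.4462890625), 5.964058876037598) 88.56335406953264
eye 107 sphere [ 0.6975 -0.057   0.0721] 0.013608351333477126 mean [ 0.6944 -0.0522  0.076 ] top [ 0.6951 -0.0555  0.0899]
lens 381 [421.5  80.7] [50.8 52.7] 26.2 z 0.0248090708710611 circ [422.   80.5]
small 227 [433.1 -54.1] [42.6 45.2] 50.9 z 0.02277931878843964 circ [432.7 -54.4]
tub 615 [512.6  69.6] [59.6 61.8] 46.8 z 0.08264157194692434 circ [512.3  68.5]
box 239 [504.2 -53. ] [66.4 29.2] 74.7 z 0.08193428154354543 circ [502.9 -52.7]
rig 807 [660.6 -85.5] [168.8 177.1] 89.9 z 0.03193503
[... 228 characters left out ...]
125), 86.04102325439453) 88.38273884738038
eye 163 sphere [ 0.7008 -0.0588  0.0718] 0.014866021539834651 mean [ 0.697  -0.0567  0.078 ] top [ 0.6979 -0.0586  0.0902]
lens 429 [426.  78.] [49.7 51.7] 84.9 z 0.026296551715628835 circ [425.6  78.5]
small 313 [435.4 -56.8] [42.9 42.9] 79.0 z 0.022987520871296185 circ [435.7 -56.9]
tub 341 [514.9  68.2] [59.5 59.5] 86.6 z 0.0844326693830052 circ [515.6  67.6]
box 368 [507.4 -53.1] [61.8 26.8] 72.8 z 0.08387762902251306 circ [507.2 -53. ]
rig 1115 [654.7 -73.2] [128.1 131.3] 83.8 z 0.031994547152373376 circ [658.4 -73.6]
base 818 [654.6 -83.2] [162.  193.9] 7.8 z 0.015997948087525082 circ [666.4 -92.3]
height map cm; rows x .2...8, cols y .35..-.5
```

```bash
python3 -m handwheel '[[-0.015,0.21,0,0.051],[-0.015,0.21,0,0.051],[-0.015,0.21,0,0.051],[-0.015,0.21,0,0.051],[-0.013,0.218,0,0.051]]' 0.8 30; python3 -m handwheel '[[0,0,0,0.051],[0,0,0,0.051],[0,0,0,0.051],[0,0,0,0.051],[0,0,0,0.05]]'; python3 -m handwheel '[[0,0,-0.4,0],[0,0,-0.4,0],[0,0,-0.4,0],[0,0,0,0],[0,0,0,0]]'
python3 - <<'E'
from h import *
p=eyes.grab_frame("scene"); save(p,"pre.png",(320,160,440,260),5)
E
```

```text
time_s: 10.45
tool_pos: [0.427, 0.0804, 0.2586]
orientation: [0.386, 0.922, 0.0, 0.0]
wrist_force: [0.3, -0.8, -0.3]
width: 0.9
finger_force: 0.0
time_s: 11.08
tool_pos: [0.427, 0.0796, 0.2585]
orientation: [-0.003, 1.0, 0.0, 0.0]
wrist_force: [-0.1, -0.6, -0.1]
width: 0.902
finger_force: 0.0
time_s: 11.7
tool_pos: [0.4271, 0.0795, 0.1159]
orientation: [-0.0, 1.0, 0.0, 0.001]
wrist_force: [1.5, 1.1, 0.2]
width: 0.902
finger_force: 0.0
```

View pics/pre.png

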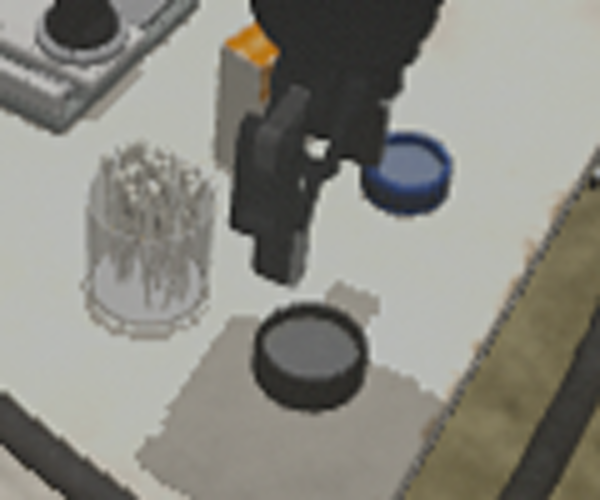

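The tool is over the black lens, and the tub and small lens are clear of it. Next I'll descend and grip.

```bash
python3 -m handwheel '[[-0.025,0,-0.25,0],[0,0,-0.25,0],[0,0,-0.21,0],[0,0,0,0],[0,0,0,0]]'; python3 -m handwheel '[[0,0,0,0],[0,0,0,0],[0,0,0,0],[0,0,0,0],[0,0,0,0]]' -1 30;
```

```text
time_s: 12.38
tool_pos: [0.4241, 0.0794, 0.031]
orientation: [0.0, 1.0, 0.0, 0.001]
wrist_force: [-0.3, 0.6, 1.0]
width: 0.898
finger_force: 0.0
time_s: 13.0
tool_pos: [0.4237, 0.0794, 0.0307]
orientation: [0.0, 1.0, 0.0, 0.001]
wrist_force: [-2.0, -0.2, 12.6]
width: 0.586
finger_force: 28.9
```

```bash
python3 -m handwheel '[[0,0,0.1,0],[0,0,0.2,0],[0,0,0.3,0],[0,0,0.4,0],[0,0,0.4,0]]'; python3 -m handwheel '[[0,0,0.2,0],[0,0,0,0],[0,0,0,0]]'; 
python3 - <<'E'
from h import *
p=eyes.grab_frame("scene"); save(p,"lift.png",(320,120,440,220),5)
E
```

```text
time_s: 13.62
tool_pos: [0.4223, 0.0793, 0.1999]
orientation: [0.0, 1.0, 0.0, 0.0]
wrist_force: [0.2, 0.2, -0.2]
width: 0.586
finger_force: 31.8
time_s: 14.0
tool_pos: [0.4222, 0.0793, 0.2212]
orientation: [0.0, 1.0, 0.0, -0.0]
wrist_force: [0.0, 0.5, -0.5]
width: 0.586
finger_force: 31.8
```

View pics/lift.png

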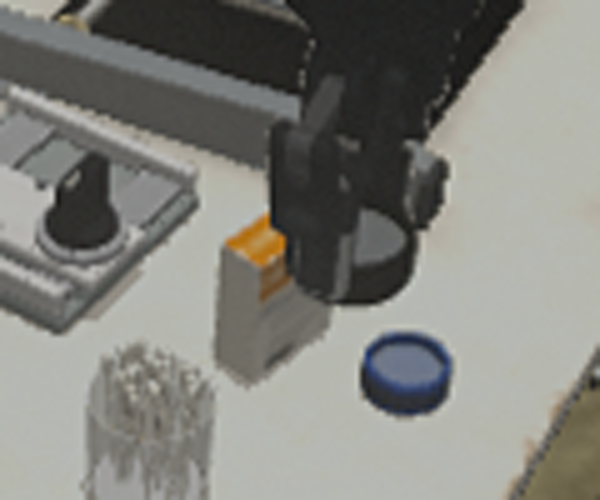

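```bash
python3 -m handwheel '[[0.2,-0.1,0,0],[0.3,-0.15,0,0],[0.38,-0.19,0,0],[0.38,-0.19,0,0],[0.38,-0.19,0,0]]'; python3 -m handwheel '[[0.3,-0.15,0,0],[0.25,-0.12,0,0],[0.12,-0.054,0,0],[0,0,0,0],[0,0,0,0]]'; cat > m2.py <<'E'
from h import *
np.set_printoptions(precision=4,suppress=True)
o=env.get_obs(); t=o["tool_pos"]; print(t)
for cam in("scene","top"):
    p=eyes.grab_frame(cam); C=cloud(p,np.ones((400,640),bool))
    for d in eyes.outline_of(p,"large_lens")[:4]:
        c=cloud(p,d["region"]); m=np.median(c,0)
        if m[0]>.6:
            r=c[np.abs(c[:,2]-m[2])<.03]; lo,hi=np.percentile(r,[2,98],axis=0); print(cam,"lens",d["conf"],m,"lo",lo,"hi",hi)
    for d in eyes.mark_of(p,"large_lens")[:4]:
        q=pt(p,d["pixel"],t[2]-.031)
        if q[0]>.6: print(cam,"lens mark",d["conf"],q)
    for d in eyes.mark_of(p,"eye_top")[:1]: print(cam,"eye mark",d["conf"],pt(p,d["pixel"],.087))
    e=C[(abs(C[:,0]-.70)<.04)&(abs(C[:,1]+.055)<.045)&(C[:,2]>.066)&(C[:,2]<.092)]
    if len(e)>15:
        A=np.c_[2*e,np.ones(len(e))]; s=np.linalg.lstsq(A,(e**2).sum(1),rcond=None)[0]; print("eye",len(e),s[:3])
E
python3 m2.py; python3 - <<'E'
from h import *
p=eyes.grab_frame("scene"); save(p,"over.png",(260,70,380,190),5)
E
```

```text
time_s: 14.68
tool_pos: [0.6202, -0.0198, 0.22]
orientation: [0.0, 1.0, 0.0, -0.001]
wrist_force: [0.8, 0.5, 0.2]
width: 0.586
finger_force: 31.8
time_s: 15.3
tool_pos: [0.699, -0.0576, 0.2206]
orientation: [0.0, 1.0, 0.0, -0.001]
wrist_force: [0.0, 0.2, -0.3]
width: 0.589
finger_force: 31.8
[ 0.699  -0.0576  0.2206]
scene lens 0.75 [ 0.6859 -0.0528  0.2069] lo [ 0.6724 -0.0821  0.1923] hi [ 0.7106 -0.0305  0.2235]
scene lens mark 0.69 [ 0.6998 -0.0639  0.1896]
scene eye mark 0.7 [ 0.7045 -0.0421  0.087 ]
eye 108 [ 0.6974 -0.0569  0.0718]
top lens 0.93 [ 0.6922 -0.058   0.2099] lo [ 0.6747 -0.0764  0.1968] hi [ 0.7183 -0.0358  0.2148]
top lens mark 0.65 [ 0.7088 -0.0556  0.1896]
top eye mark 0.61 [ 0.6984 -0.0626  0.087 ]
eye 167 [ 0.701  -0.0589  0.0718]
```

View pics/over.png

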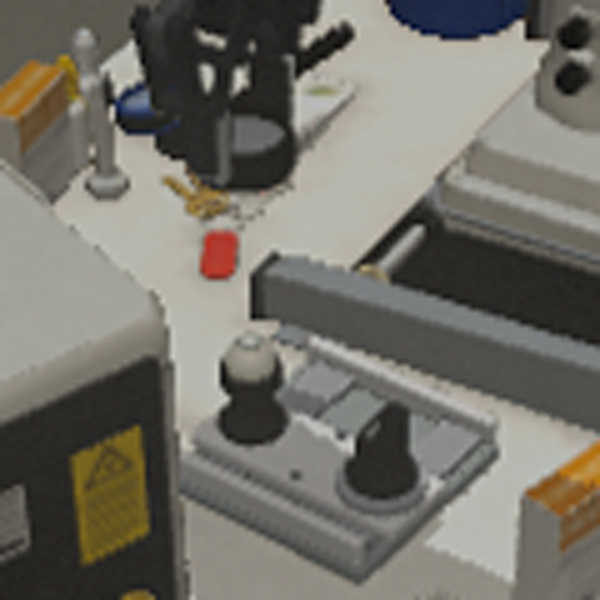

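The lens is gripped level and centred over the eye (ball at crop 250,355). Next I'll descend.

```bash
python3 -m handwheel '[[0,0,-0.2,0],[0,0,-0.2,0],[0,0,-0.15,0],[0,0,-0.1,0],[0,0,0,0]]'; python3 m2.py; python3 -m handwheel '[[0,0,-0.07,0],[0,0,-0.06,0],[0,0,0,0],[0,0,0,0],[0,0,0,0]]'; python3 m2.py;  python3 - <<'E'
from h import *
p=eyes.grab_frame("scene"); save(p,"final.png",(270,100,370,190),6)
E
```

```text
time_s: 16.38
tool_pos: [0.6994, -0.0579, 0.1428]
orientation: [0.0, 1.0, 0.0, -0.001]
wrist_force: [0.4, 0.9, -0.4]
width: 0.588
finger_force: 31.8
[ 0.6994 -0.0579  0.1428]
scene lens 0.55 [ 0.6858 -0.057   0.1291] lo [ 0.6725 -0.083   0.1184] hi [ 0.7088 -0.0354  0.136 ]
scene lens mark 0.59 [ 0.6982 -0.0602  0.1118]
scene eye mark 0.58 [ 0.6989 -0.0467  0.087 ]
eye 104 [ 0.6973 -0.0572  0.0718]
top lens 0.59 [ 0.6921 -0.0546  0.133 ] lo [ 0.6759 -0.0713  0.1197] hi [ 0.715  -0.0356  0.1369]
top lens mark 0.5 [ 0.7043 -0.056   0.1118]
top eye mark 0.89 [ 0.6977 -0.0645  0.087 ]
eye 71 [ 0.6999 -0.0583  0.0697]
time_s: 17.4
tool_pos: [0.7001, -0.058, 0.1282]
orientation: [0.0, 1.0, -0.0, 0.0]
wrist_force: [-0.1, -0.3, -0.0]
width: 0.588
finger_force: 31.8
[ 0.7001 -0.058   0.1282]
scene lens 0.62 [ 0.6862 -0.056   0.1145] lo [ 0.6733 -0.0816  0.1032] hi [ 0.7105 -0.0358  0.1201]
scene lens mark 0.53 [ 0.7006 -0.0688  0.0972]
scene eye mark 0.88 [ 0.6987 -0.0507  0.087 ]
eye 86 [ 0.6974 -0.0571  0.0701]
top lens 0.75 [ 0.69   -0.0518  0.1172] lo [ 0.6755 -0.0704  0.1028] hi [ 0.7149 -0.0353  0.1216]
top lens mark 0.71 [ 0.705  -0.059   0.0972]
top eye mark 0.6 [ 0.7007 -0.0572  0.087 ]
eye 28 [ 0.698  -0.0572  0.0688]
```

View pics/final.png

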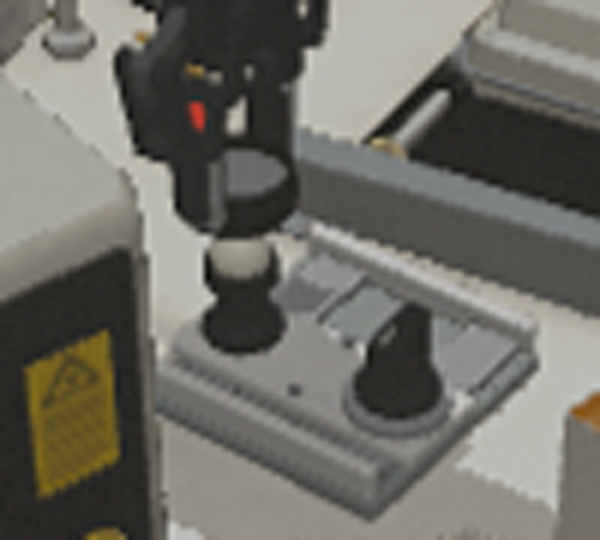

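```bash
python3 -m handwheel '[[-0.005,0,-0.015,0],[0,0,0,0],[0,0,0,0],[0,0,0,0],[0,0,0,0]]'; python3 -c "
from station import hand_in; print(hand_in())"
```

```text
time_s: 18.48
tool_pos: [0.6993, -0.058, 0.1261]
orientation: [0.0, 1.0, -0.0, 0.0]
wrist_force: [-0.1, -1.3, 0.3]
width: 0.583
finger_force: 31.8
the job is handed in; nothing more can be done
None
```

The job is handed in (no verdict came back): by my measurements the knob is tight at about 1.48 rad and the larger lens is held level and centred, its underside about 8 mm above the practice eye, with tub, carton and small lens untouched.

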